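# Gauge the vacuum pump through its guide tube and show the rod

### The job

Pick the yellow-handled gauge rod out of the instrument tray, leaving the other things in the tray, and slide it into the brass guide tube of the vacuum pump until its collar stops on the tube's mouth, without forcing it. Then draw it right out again and present it for reading: hold the rod level and still, with its tip over the middle of the white card and about 10 cm above it. Finish while still holding the rod there, and do not disturb the loose things standing round the work.

Things in the scene. Friction and masses are not known exactly. Their poses are not given: they have to be found in the camera images.
- gauge_rod: Gauge rod, 165 mm long, 70 g. Origin: on its axis, centre of the collar's stop face; x axis towards the tip. Round steel stem 10 mm thick, x = 0 to 95 (last 8 mm tapered); black square collar 30 mm wide, x = -6 to 0; yellow square handle 18 mm wide, x = -62 to -6 (grip here); yellow flange 30 mm wide, x = -70 to -62. Lies level, axis 15 mm above the tray floor.
- rod_tip (a point): The point of the gauge rod, on its axis, 95 mm from the collar's stop face.
- guide_tube: Brass guide tube, fixed to the pump. Origin: centre of its mouth, 135 mm above the bench. z axis: along the tube, out of the mouth, 25 degrees above level (the rod enters along -z, downhill). Bore 16 mm, 110 mm long, flared in the last 18 mm to a 23 mm mouth (31 mm outside). Open at the far end, so only the rod's collar stops it. Its outer 50 mm stands clear of the pump.
- pump: Small vacuum pump, fixed: blue case 135 mm high (ports to 154 mm), grey motor behind it. Origin: on the bench under the case; x axis from case to motor: case x = -60 to 40 mm, motor to 170 mm, y = -55 to 55 mm. The guide tube leans out at -x, mouth at x = -115, y = 0, z = 135 mm.
- tray: White enamelled instrument tray, 292 (x) x 202 (y) mm, rim 22 mm high, floor 2 mm thick; fixed to the bench. Origin: centre of its underside.
- card: White checklist card, 100 (x) x 66 (y) mm, 9 mm thick, fixed flat on the bench. Origin: centre of its underside, z up.
- screwdriver: Red-handled screwdriver, 14 mm thick, 128 mm long (its y axis), loose in the tray beside the rod; origin at its underside, mid length.
- marker_pen: White marker pen with a blue cap, 16 mm thick, 132 mm long (its y axis), loose in the tray beside the rod; origin at its underside, mid length.
- eraser: Blue-sleeved eraser, 21 x 46 x 13 mm, loose at one end of the tray; origin at its underside.
- stain_red: Loose bystander: small dark red bottle, 34 mm wide, 80 mm high; origin at its underside.
- beaker: Loose bystander: clear beaker, 54 mm wide, 69 mm high; origin at its underside.
- timer: Loose bystander: white timer, 66 x 64 x 19 mm, flat on the bench; origin at its underside.
Mind the look-alikes: they are no part of the job. What is meant by the card is not turquoise, and is the larger of those in its own colour.

How it is judged:
By the outcome, as a careful person would: the job done as asked, in the order asked, and still so for the second after the job is handed in, while the arm keeps its last pose, push and grip.
It also fails if it takes over 46 s, if anything falls off the work surface, if the arm or the gripper's body presses on something with over 40 N, if the wrist force passes 120 N, or if a joint passes its speed limit or range.

### The arm

A 6-joint arm with a two-finger parallel gripper is mounted at the origin on a cart in front of the work surface, level with it; the furniture and walls round the work are solid. World frame = base frame: x ahead of the robot, y to its left, z up, the work surface at z = 0. Lengths are in m, angles in rad, forces in N, time in s.
With the tool pointing down it reaches from about 0.3 to 0.775 m from the base axis. Payload 14.6 kg.
Tool frame: the origin (TCP) lies between the finger pads; the fingertips stand ctrl.tip_extent ahead of it and the grasp point (between the pads) lies 3 mm ahead of it (ctrl.tip_extent is the distance from the TCP to the fingertips, in m); z points along the fingers, y is the line along which they close (so a half turn about z gives the same grasp; the last joint's range is limited). The gripper opens to 94 mm and grips with 3 to 60 N. Pads are 16 mm wide; open, the fingers measure 119 mm over their backs; the gripper's body (75 mm by 177 mm) begins 78 mm behind the grasp point.
Start: joints at [-1.323, 0.3, 1.521, -0, 1.321, -0.067], TCP at [0.17, -0.523, 0.227] pointing down, gripper open.
Joint ranges: [-3.03, 3.03], [-0.79, 2.21], [0.23, 2.52], [-1.04, 4.18], [0, 3.07], [-2.55, 2.55]. Speed limits (rad/s): [2.22, 2.22, 2.57, 3.14, 3.14, 3.14].

### API

Orientations are given as [roll, pitch, yaw] about the fixed x, y, z axes, in that order (R = Rz(yaw) Ry(pitch) Rx(roll)).
In Python, from station import ctrl, eyes gives the robot as it stands. The module is installed in compiled form; this text tells all that it offers.
- The arm moves only by the tool crank_tcp, called after "Emit:" as name(argument=value, ...), one argument or row to a line, values as JSON. Schema: {"type":"object","properties":{"motion":{"type":"array","items":{"type":"object","properties":{"pos":{"type":"array","items":{"type":"number"},"minItems":3,"maxItems":3},"rotvec":{"type":"array","items":{"type":"number"},"minItems":3,"maxItems":3}},"additionalProperties":false},"minItems":1,"maxItems":10},"aperture":{"type":"number"},"grip_n":{"type":"number"},"only":{"type":"string"},"quiet":{"type":"boolean"},"lines":{"type":"string"}},"required":["motion"],"additionalProperties":false}. motion is a list of rows, 1 to 10 of them, each an object with the fields pos (a list: dx, dy, dz in m), rotvec (a list: a rotation vector rx, ry, rz in rad); a field left out counts as zero; each row shifts and turns the commanded pose from where the row before left it, along the tool's axes as they then stand; what a row does not reach is not made up. A row lasts 1/10 s, in which the tool goes at most 0.05 m and 0.15 rad, less where a joint would pass 70% of its speed; a pose out of reach is approached as far as the arm can. aperture is the finger opening in m, set as the call begins (left out keeps the last). The fingers move at their own pace and stop on an object; grip_n is the grip in N (left out, the last holds). Time passes only in rows, so rows that do not move let the fingers close. The tool returns the time, the measured TCP pose, the force, the opening and the grip force at its end. only (a regular expression) keeps the lines of the reply that match it, lines (a string "A,B") keeps lines A to B, and quiet returns only ok. Input that does not fit is refused with a message, and nothing moves.
- ctrl.get_obs(): the state, without advancing time (a new reading comes with each control period).
- eyes.camera(name): name is "scene" or "top"; returns a dict with "pixels" (420x560x3 uint8, blue, green, red), "fx", "fy", "cx", "cy" (pixels), "k1" (the pictures are not rectified: a ray, as slopes to the right and down, at radius r is drawn at 1 + k1 r^2 times it, then the intrinsics apply), "extrinsics" (4x4, takes a point from camera to world coordinates). Camera axes: x right, y up, looking along -z (the intrinsics and any distortion apply to the point x, -y, -z); pixel columns grow to the right and rows downward; lengths in m; the calibration is good to about 2 mm. A picture is of the moment at which its call begins. There is no depth.
- ctrl.hand_in(): hands the job in; it is judged then, once.
The state is a dict: "time_s": time; "qpos": joint angles; "joint_vel": joint speeds; "tau": joint torques, N m; "ee_pos": TCP position; "eef_rot": TCP orientation; "force": force on the tool from outside, world axes, zero at the start; "moment": the same for the moment, N m; "grip_width": finger opening in m; "grip_force": force on a finger pad.
Only numpy, scipy, OpenCV 4.12 (cv2) and the standard library are available. Lean on these libraries where they do the work, as an engineer would, in place of code of your own. Each camera call takes 0.05 s, during which the arm holds its last target. There are 200 camera calls.

## Working session

There is one attempt and no reset: what is moved stays moved. The work goes in short steps, Python scripts to look and compute and a tool call to move; the robot and the scene stay as the last step left them, time stands still between calls to the robot, and variables do not carry over. Pictures are saved under pics/ and viewed, at most 10 in all, crops included, and the job is handed in when it is done.

```bash
mkdir -p pics; python3 - <<'E'
from station import ctrl, eyes
import cv2,numpy as np,pickle
o=ctrl.get_obs();print(o,ctrl.tip_extent)
for n in("scene","top"):
    c=eyes.camera(n);cv2.imwrite(f"pics/{n}0.png",c["pixels"]);pickle.dump(c,open(f"{n}0.pkl","wb"))
    print(n,c["fx"],c["fy"],c["cx"],c["cy"],c["k1"],np.round(c["extrinsics"],3).tolist())
E
```

```text
{'time_s': 0.0, 'qpos': array([-1.32260774e+00,  3.00447537e-01,  1.52157097e+00, -2.25755014e-05,
        1.32068471e+00, -6.65868307e-02]), 'joint_vel': array([-1.10518831e-04, -2.40636330e-05, -1.32105522e-03,  4.48620499e-04,
       -3.02846696e-03,  5.98279130e-05]), 'tau': array([-5.68965661e-04, -5.31808090e+01, -3.52734911e+01,  7.08033610e-02,
        2.44546984e-02, -5.98027577e-05]), 'ee_pos': array([ 0.1702238 , -0.52275279,  0.22690351]), 'eef_rot': array([-3.14048310e+00, -5.20757615e-05,  3.14780984e-01]), 'force': array([-0.09571128,  0.58862731,  0.0937236 ]), 'moment': array([ 0.00250729, -0.01223654,  0.01611075]), 'grip_force': 0.0, 'grip_width': 0.0940137091382885} 0.022
scene 539.0969740677671 539.0969740677671 290.6703749509843 210.7520933912586 -0.14089317251961317 [[-0.645, 0.545, -0.536, -0.375], [-0.764, -0.444, 0.467, 0.661], [0.017, 0.711, 0.703, 1.265], [0.0, 0.0, 0.0, 1.0]]
top 449.6505720192362 449.6505720192362 286.81073048466163 208.76591297427453 0.05003267100657819 [[-0.024, 0.998, -0.058, 0.441], [-1.0, -0.024, 0.006, -0.078], [0.005, 0.058, 0.998, 1.284], [0.0, 0.0, 0.0, 1.0]]
```

View pics/scene0.png

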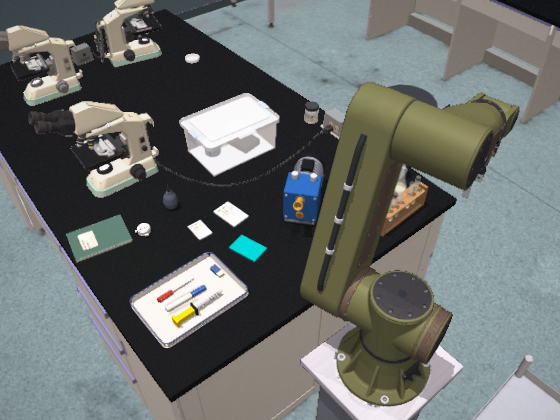

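View pics/top0.png

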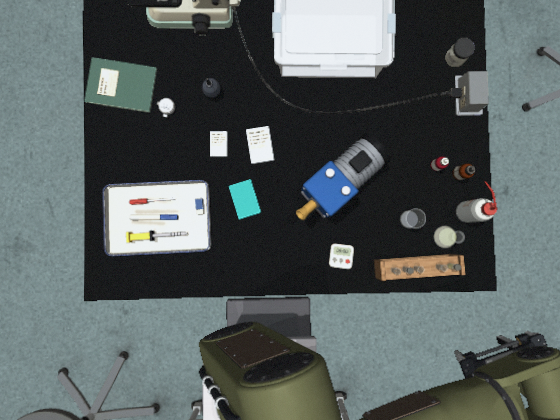

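The scene view shows the tray at about (190,297) and the pump at (303,190). The top view shows the rod from handle (140,237) to tip (188,234), the tube mouth near (303,212), and the larger white card at (260,145), with a smaller white look-alike at (218,143). Next I measure these.

```bash
cat > h.py <<'E'
import cv2,numpy as np,pickle
from scipy.spatial.transform import Rotation as R
def ray(c,uv):
    K=np.array([[c["fx"],0,c["cx"]],[0,c["fy"],c["cy"]],[0,0,1.]])
    p=cv2.undistortPoints(np.array(uv,float).reshape(-1,1,2),K,np.array([c["k1"],0,0,0,0.])).reshape(-1,2)
    E=np.array(c["extrinsics"]);d=np.c_[p[:,0],-p[:,1],-np.ones(len(p))]@E[:3,:3].T
    return E[:3,3],d
def plane(c,uv,z):
    o,d=ray(c,uv);return o+d*((z-o[2])/d[:,2])[:,None]
def tri(c1,u1,c2,u2):
    A=np.zeros((3,3));b=np.zeros(3);L=[]
    for c,u in((c1,u1),(c2,u2)):
        o,d=ray(c,u);d=d[0]/np.linalg.norm(d[0]);P=np.eye(3)-np.outer(d,d);A+=P;b+=P@o;L.append((o,d))
    x=np.linalg.solve(A,b);return x,[np.linalg.norm(np.cross(x-o,d)) for o,d in L]
def proj(c,X):
    E=np.array(c["extrinsics"]);q=(np.atleast_2d(X)-E[:3,3])@E[:3,:3];s=np.c_[q[:,0],-q[:,1]]/-q[:,2:]
    s=s*(1+c["k1"]*(s**2).sum(1,keepdims=True));return s*[c["fx"],c["fy"]]+[c["cx"],c["cy"]]
E
python3 - <<'E'
from h import *
T=pickle.load(open("top0.pkl","rb"));S=pickle.load(open("scene0.pkl","rb"))
def comps(c,lo,hi,name,box,amin=15):
    x0,y0,x1,y1=box;h=cv2.cvtColor(c["pixels"],cv2.COLOR_BGR2HSV)[y0:y1,x0:x1];m=cv2.inRange(h,lo,hi)
    n,l,s,ce=cv2.connectedComponentsWithStats(m)
    for i in range(1,n):
        if s[i,4]>=amin:
            pts=np.argwhere(l==i)[:,::-1].astype(np.float32);r=cv2.minAreaRect(pts)
            print(name,s[i,4],"c",np.round(ce[i]+[x0,y0],1),"box",np.round(cv2.boxPoints(r)+[x0,y0],1).tolist())
comps(T,(22,120,120),(35,255,255),"T yellow",(100,180,215,260))
comps(S,(22,120,120),(35,255,255),"S yellow",(130,250,250,345))
comps(T,(0,0,150),(179,70,255),"T white",(200,120,280,170),100)
comps(S,(0,0,150),(179,70,255),"S white",(180,195,255,245),100)
comps(T,(100,100,60),(125,255,255),"T blue",(290,140,390,225),30)
comps(S,(100,100,60),(125,255,255),"S blue",(275,150,330,235),30)
comps(T,(8,100,60),(24,255,255),"T brass",(290,190,330,225),5)
comps(S,(8,100,60),(24,255,255),"S brass",(280,190,320,225),5)
up=lambda c,x,y,w,h,k:cv2.resize(c["pixels"][y:y+h,x:x+w],None,fx=k,fy=k,interpolation=cv2.INTER_CUBIC)
a=np.hstack([up(T,100,178,115,80,4)[:300],up(T,285,130,85,75,4)[:300,:340]]) 
b=np.hstack([up(S,165,255,100,75,4),up(S,275,150,60,75,4)[:300],up(T,290,190,40,75,4)[:300]])
cv2.imwrite("pics/crop0.png",np.vstack([a[:,:800],b[:,:800]]))
E
```

```text
T yellow 146 c [137.2 236.3] box [[127.0, 233.0], [149.0, 233.0], [149.0, 241.0], [127.0, 241.0]]
S yellow 215 c [182.9 315.9] box [[169.3, 317.3], [187.6, 301.6], [196.1, 311.5], [177.8, 327.2]]
T white 805 c [259.6 144.2] box [[245.4, 129.0], [268.5, 125.3], [273.9, 159.4], [250.7, 163.0]]
T white 424 c [218. 143.] box [[210.0, 131.0], [226.0, 131.0], [226.0, 155.0], [210.0, 155.0]]
S white 456 c [230.5 213.5] box [[212.9, 211.6], [223.1, 197.2], [247.8, 214.9], [237.5, 229.2]]
S white 269 c [199.5 229.4] box [[186.5, 226.5], [196.5, 216.5], [211.5, 231.5], [201.5, 241.5]]
T blue 1563 c [328.8 189. ] box [[298.8, 187.1], [330.3, 159.0], [358.9, 191.0], [327.4, 219.0]]
S blue 1350 c [301.8 196.1] box [[279.9, 217.7], [285.1, 171.2], [322.1, 175.3], [316.9, 221.8]]
T brass 223 c [305.6 209.7] box [[293.5, 212.5], [309.0, 197.0], [317.5, 205.5], [302.0, 221.0]]
S brass 109 c [298.2 203.5] box [[290.8, 205.9], [298.8, 195.3], [306.3, 201.0], [298.4, 211.5]]
S brass 36 c [299.1 214.4] box [[296.0, 212.0], [302.0, 212.0], [302.0, 217.0], [296.0, 217.0]]
```

View pics/crop0.png

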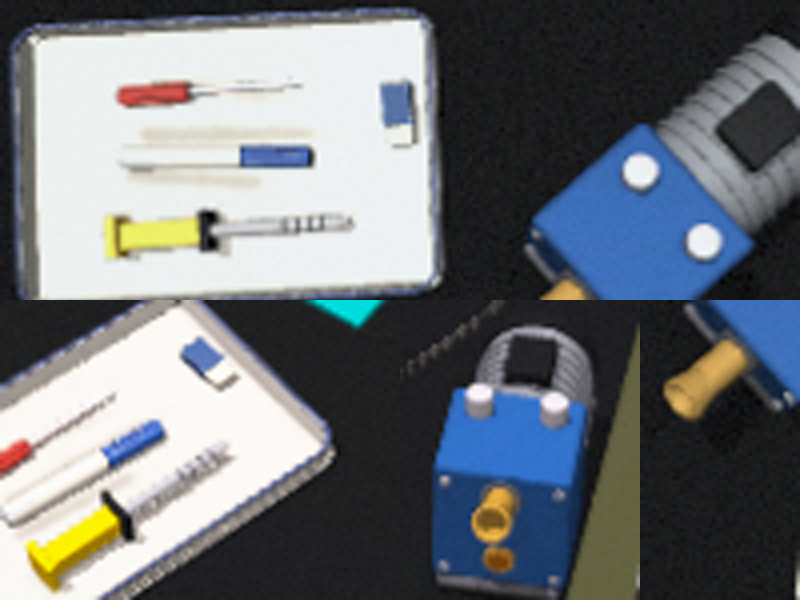

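The crops give these pixel positions. In the top view the collar is at (152,235.5), the tip at (188,234) and the mouth at (301,214.5). In the scene view the mouth is at (298.2,205.5). The rod lies along −y beside the pen.

```bash
python3 - <<'E'
from h import *
T=pickle.load(open("top0.pkl","rb"));S=pickle.load(open("scene0.pkl","rb"))
np.set_printoptions(precision=4,suppress=True)
p=plane(T,[[127,237],[137.2,236.8],[152,235.6],[188.2,234]],.017);print("rod flange,handle,collar,tip",p)
# scene collar crop(118,514)->; flange (45,560) ; tip (225,450)
p=plane(S,[[165+45/4,255+262/4],[165+118/4,255+214/4],[165+226/4,255+148/4]],.017);print("S flange,collar,tip",p)
print("mouth",tri(T,[[301,214.5]],S,[[298.2,205.5]]),plane(T,[[301,214.5]],.135),plane(S,[[298.2,205.5]],.135))
q=plane(T,[[303,185.5],[330.5,161],[358.7,191],[328,218]],.135);print("case top",q,q.mean(0))
for a,b in((0,1),(3,2)):print(np.degrees(np.arctan2(*(q[b]-q[a])[1::-1])))
for a,b in((2,1),(3,0)):print(np.degrees(np.arctan2(*(q[b]-q[a])[1::-1]))-90)
q=plane(T,[[330,173],[345.7,190.5]],.154);print("ports",q,np.degrees(np.arctan2(*(q[0]-q[1])[1::-1]))-90)
print("card",plane(T,[[259.6,144.2]],.009),plane(S,[[230.5,213.5]],.009))
c=plane(T,[[245.4,129.0],[268.5,125.3],[273.9,159.4],[250.7,163.0]],.009);print(c)
for n,u,z in(("timer",(342,257),.019),("beaker",(413,217),.03),("stain",(441,163),.04),("pen",(155,217),.016)):print(n,plane(T,[u],z))
E
```

```text
rod flange,handle,collar,tip [[0.4462 0.3617 0.017 ]
 [0.446  0.3336 0.017 ]
 [0.4483 0.2927 0.017 ]
 [0.4502 0.1921 0.017 ]]
S flange,collar,tip [[0.4477 0.3514 0.017 ]
 [0.4497 0.29   0.017 ]
 [0.4491 0.198  0.017 ]]
mouth (array([ 0.4912, -0.1222,  0.1344]), [np.float64(0.001292520246600228), np.float64(0.0012925202466001827)]) [[ 0.4921 -0.1212  0.135 ]] [[ 0.4899 -0.1227  0.135 ]]
case top [[ 0.5665 -0.1283  0.135 ]
 [ 0.6281 -0.2007  0.135 ]
 [ 0.5489 -0.2707  0.135 ]
 [ 0.4815 -0.19    0.135 ]] [ 0.5562 -0.1974  0.135 ]
-49.59350556559212
-50.126001763599575
-48.54233669569102
-54.0067679526224
ports [[ 0.5945 -0.1965  0.154 ]
 [ 0.5491 -0.2348  0.154 ]] -49.83180412467669
card [[ 0.7018 -0.0127  0.009 ]] [[ 0.6986 -0.0124  0.009 ]]
[[ 0.7465  0.027   0.009 ]
 [ 0.7558 -0.0393  0.009 ]
 [ 0.6571 -0.0526  0.009 ]
 [ 0.6482  0.0139  0.009 ]]
timer [[ 0.3755 -0.2372  0.019 ]]
beaker [[ 0.4824 -0.4365  0.03  ]]
stain [[ 0.6302 -0.5167  0.04  ]]
pen [[0.5002 0.2844 0.016 ]]
```

Emit:
crank_tcp(
  motion=[
    {"pos": [0.04,-0.02,0]},
    {"pos": [0.04,-0.02,0]},
    {"pos": [0.04,-0.02,0]},
    {"pos": [0.04,-0.02,0]},
    {"pos": [0.04,-0.02,0]},
    {"pos": [0.04,-0.02,0]},
    {"pos": [0.04,-0.02,0]},
    {"pos": [0.04,-0.02,0]},
    {"pos": [0.04,-0.02,0]},
    {"pos": [0.04,-0.02,0]},
  ],
  aperture=0.034,
  grip_n=20,
)

```text
time_s: 1.1
ee_pos: [0.4897, -0.2073, 0.2273]
eef_rot: [-3.141, 0.0, 0.315]
force: [0.2, -0.9, 0.4]
grip_width: 0.0337
grip_force: 0.0
```

Emit:
crank_tcp(
  motion=[
    {"pos": [0.005,-0.045,0]},
    {"pos": [0.005,-0.045,0]},
    {"pos": [0.005,-0.045,0]},
    {"pos": [0.005,-0.045,0]},
    {"pos": [0.005,-0.045,0]},
    {"pos": [0.005,-0.045,0]},
    {"pos": [0.005,-0.045,0]},
    {"pos": [0.005,-0.045,0]},
    {"pos": [0.005,-0.045,0]},
    {"pos": [0.005,-0.045,0]},
  ],
)

```text
time_s: 2.1
ee_pos: [0.3961, 0.2361, 0.2274]
eef_rot: [3.142, 0.0, 0.315]
force: [1.7, -0.5, 0.7]
grip_width: 0.0343
grip_force: 0.0
```

Emit:
crank_tcp(
  motion=[
    {"pos": [0.025,-0.023,0.02]},
    {"pos": [0.025,-0.023,0.02]},
    {"pos": [0.025,-0.022,0.02]},
    {"rotvec": [0,0,-0.14]},
    {"rotvec": [0,0,-0.14]},
    {"rotvec": [0,0,-0.14]},
    {"rotvec": [0,0,-0.14]},
    {"rotvec": [0,0,-0.14]},
    {"rotvec": [0,0,-0.14]},
    {"rotvec": [0,0,-0.14]},
  ],
)

```text
time_s: 3.1
ee_pos: [0.447, 0.3222, 0.1671]
eef_rot: [-3.141, 0.001, 1.301]
force: [-0.5, 0.2, 0.7]
grip_width: 0.0339
grip_force: 0.0
```

```bash
cat >> h.py <<'E'
def goto(p,rod_yaw,down):
    """Deltas to a TCP pose; the rod points along tool -x."""
    from station import ctrl
    o=ctrl.get_obs();A=R.from_euler("xyz",o["eef_rot"]);B=R.from_euler("z",rod_yaw+np.pi)*R.from_euler("x",np.pi)*R.from_rotvec([0,down,0])
    d=np.array(p)-o["ee_pos"];np.set_printoptions(precision=4,suppress=True)
    print("t",round(o["time_s"],2),"pos",o["ee_pos"],"q",o["qpos"],"F",o["force"],"grip",o["grip_width"],o["grip_force"])
    print("delta before-turn axes",A.inv().apply(d),"after-turn axes",B.inv().apply(d),"rot",(A.inv()*B).as_rotvec())
E
python3 -c "
from h import *
goto([.4475,.322,.1],-1.55,0)"
```

```text
t 3.1 pos [0.447  0.3222 0.1671] q [0.5581 0.3588 1.5887 0.     1.1948 0.8283] F [-0.5338  0.1544  0.7145] grip 0.0339112353466402 0.0
delta before-turn axes [-0.0001  0.0005  0.0671] after-turn axes [-0.0002  0.0005  0.0671] rot [-0.0005  0.0004 -0.291 ]
```

Emit:
crank_tcp(
  motion=[
    {"pos": [0,0,0.02],"rotvec": [0,0,-0.145]},
    {"pos": [0,0,0.02],"rotvec": [0,0,-0.145]},
    {"pos": [0,0,0.03]},
    {"pos": [0,0,0.02]},
    {},
  ],
)

```text
time_s: 3.6
ee_pos: [0.4459, 0.3215, 0.0748]
eef_rot: [-3.137, 0.003, 1.585]
force: [0.4, -0.4, 0.4]
grip_width: 0.0338
grip_force: 0.0
```

```bash
python3 - <<'E'
from h import *
from station import eyes
goto([.4475,.322,.0275],-1.55,0)
c=eyes.camera("scene");t=eyes.camera("top")
k=lambda c,x,y,w,h,s:cv2.resize(c["pixels"][y:y+h,x:x+w],None,fx=s,fy=s,interpolation=cv2.INTER_CUBIC)
cv2.imwrite("pics/g1.png",np.hstack([k(c,140,230,100,120,4),k(t,110,190,90,120,4)]))
E
```

```text
t 3.6 pos [0.4459 0.3215 0.0748] q [ 0.558   0.4757  1.6622 -0.      1.0088  0.5441] F [ 0.4187 -0.4032  0.4388] grip 0.033777050903220175 0.0
delta before-turn axes [0.0006 0.0018 0.0473] after-turn axes [0.0005 0.0016 0.0473] rot [-0.0044  0.0026 -0.0068]
```

View pics/g1.png

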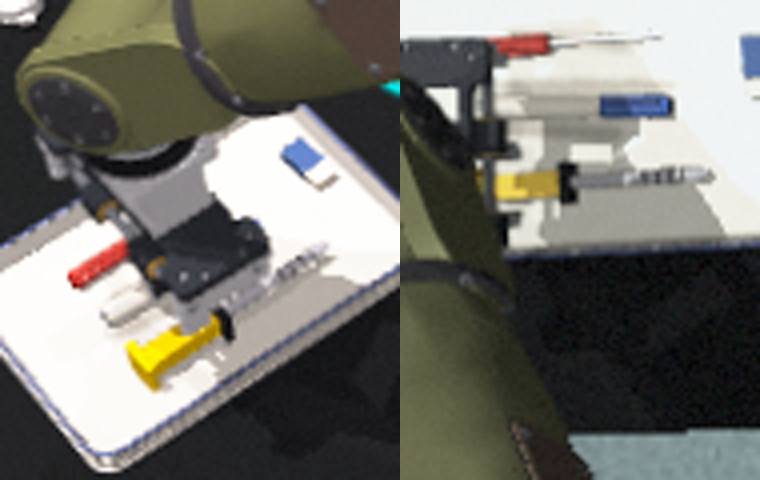

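The fingers straddle the yellow handle: in the top crop they are at rows 135 and 220, with the handle at 185. The pen and rim are clear, so I descend and grip.

Emit:
crank_tcp(
  motion=[
    {"pos": [0,0.001,0.016]},
    {"pos": [0,0,0.016]},
    {"pos": [0,0,0.014]},
    {"pos": [0,0,0.001]},
    {},
  ],
)

```text
time_s: 4.2
ee_pos: [0.4484, 0.3225, 0.031]
eef_rot: [3.141, -0.0, 1.585]
force: [-0.3, 1.0, 0.4]
grip_width: 0.0341
grip_force: 0.0
```

Emit:
crank_tcp(
  motion=[
    {},
    {},
    {},
    {},
    {},
    {},
  ],
  aperture=0.0,
  grip_n=35,
)

```text
time_s: 4.8
ee_pos: [0.4484, 0.3225, 0.0311]
eef_rot: [3.141, -0.0, 1.585]
force: [-2.0, -0.9, 6.0]
grip_width: 0.0176
grip_force: 34.9
```

Emit:
crank_tcp(
  motion=[
    {"pos": [0,0,-0.01]},
    {"pos": [0,0,-0.02]},
    {"pos": [0,0,-0.035]},
    {"pos": [0,0,-0.04]},
    {"pos": [0,0,-0.04]},
    {"pos": [0,0,-0.04]},
    {"pos": [0,0,-0.03]},
  ],
)

```text
time_s: 5.5
ee_pos: [0.4482, 0.3223, 0.2488]
eef_rot: [3.139, -0.001, 1.585]
force: [0.1, 0.2, -0.5]
grip_width: 0.0175
grip_force: 34.9
```

```bash
python3 - <<'E'
from h import *
from station import eyes
goto([.4475,.322,.0275],-1.55,0)
c=eyes.camera("scene");t=eyes.camera("top");pickle.dump((c,t),open("g2.pkl","wb"))
k=lambda c,x,y,w,h,s:cv2.resize(c["pixels"][y:y+h,x:x+w],None,fx=s,fy=s,interpolation=cv2.INTER_CUBIC)
cv2.imwrite("pics/g2.png",np.hstack([k(c,140,200,100,120,4),k(t,110,190,100,120,4)]))
for n,q in(("S",c),("T",t)):print(n,proj(q,[[.45,.288,.23],[.45,.193,.23]]))
E
```

```text
t 5.5 pos [0.4482 0.3223 0.2488] q [0.5571 0.2873 1.4872 0.     1.3646 0.5431] F [ 0.0566  0.2421 -0.4768] grip 0.017481940947264667 34.905710220336914
delta before-turn axes [-0.0006 -0.0012  0.2213] after-turn axes [-0.0003 -0.0007  0.2213] rot [ 0.0022 -0.0013 -0.0068]
S [[185.5069 258.8433]
 [216.6151 241.1421]]
T [[126.8742 234.9545]
 [168.1705 233.9015]]
```

View pics/g2.png

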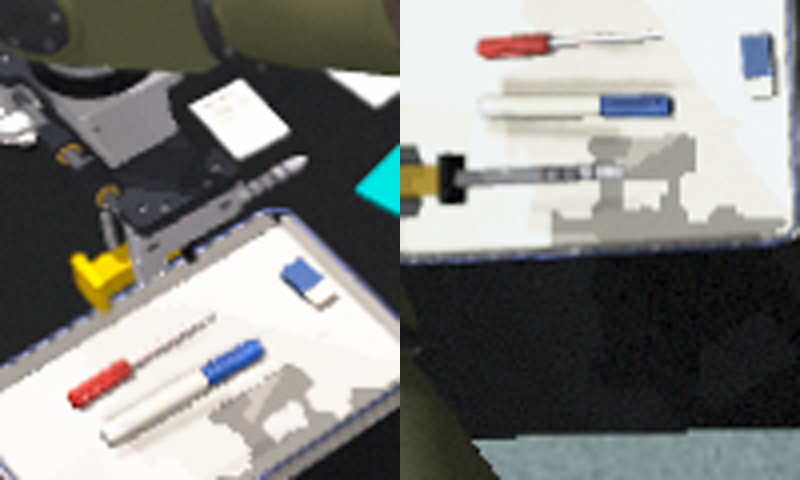

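The rod is lifted, and the pen, screwdriver and eraser have not moved. The tip is at (216.3,240) in the scene view and (166.2,233) in the top view. The collar front is at (126.5,235) in the top view.

```bash
python3 - <<'E'
from h import *
c,t=pickle.load(open("g2.pkl","rb"))
x,e=tri(c,[[216.3,240]],t,[[166.2,233]]);print(x,e)
A=R.from_euler("xyz",[3.139,-.001,1.585]);print("tip in tool",A.inv().apply(x-[.4482,.3223,.2488]))
print(plane(t,[[126.5,235],[166.2,233]],.2348))
# approach target: rod axis offset 14mm, collar at tool x -.0345
m=np.array([.4905,-.121,.135]);yaw=np.radians(-49.8);B=R.from_euler("z",yaw+np.pi)*R.from_euler("x",np.pi)*R.from_rotvec([0,np.radians(25),0])
for out in(.0,.05,.10,.13):
    tip=m-out*B.apply([-1,0,0]);print(out,tip-B.apply([-.1295,0,.014]))
goto(m+.05*B.apply([1,0,0])-B.apply([-.1295,0,.014]),yaw,np.radians(25))
E
```

```text
[0.4510201  0.19483015 0.2352265 ] [np.float64(0.0017196038868660644), np.float64(0.0017196038868660644)]
tip in tool [-0.12751055  0.00097447  0.01344856]
[[0.44987496 0.28718411 0.2348    ]
 [0.45215998 0.19628029 0.2348    ]]
0.0 [ 0.41856361 -0.03587478  0.20241737]
0.05 [ 0.38931444 -0.00126306  0.22354829]
0.1 [0.36006528 0.03334865 0.2446792 ]
0.13 [0.34251578 0.05411568 0.25735775]
t 5.6 pos [0.4491 0.3229 0.2504] q [0.5572 0.2859 1.4852 0.     1.3631 0.5431] F [ 0.2358  0.1189 -0.9739] grip 0.017721069490203592 34.90589261054993
delta before-turn axes [-0.3234 -0.0645  0.0253] after-turn axes [-0.2008 -0.2549 -0.064 ] rot [ 0.1572  0.4174 -0.6748]
```

Emit:
crank_tcp(
  motion=[
    {"pos": [-0.03,-0.008,0]},
    {"pos": [-0.04,-0.008,0]},
    {"pos": [-0.045,-0.008,0]},
    {"pos": [-0.045,-0.008,0]},
    {"pos": [-0.045,-0.008,0]},
    {"pos": [-0.045,-0.008,0]},
    {"pos": [-0.045,-0.008,0]},
    {"pos": [-0.03,-0.008,0]},
  ],
)

```text
time_s: 6.4
ee_pos: [0.3877, -0.0057, 0.2452]
eef_rot: [-3.141, 0.0, 1.584]
force: [-0.1, 0.0, -0.2]
grip_width: 0.0179
grip_force: 34.9
```

Emit:
crank_tcp(
  motion=[
    {"rotvec": [0,0,-0.137]},
    {"rotvec": [0,0,-0.137]},
    {"rotvec": [0,0,-0.137]},
    {"rotvec": [0,0,-0.137]},
    {"rotvec": [0,0,-0.137]},
    {"rotvec": [0,0.145,0]},
    {"rotvec": [0,0.145,0]},
    {"rotvec": [0,0.145,0]},
    {},
    {},
  ],
)

```text
time_s: 7.4
ee_pos: [0.3886, -0.0038, 0.2448]
eef_rot: [-3.14, -0.434, 2.268]
force: [0.2, 0.0, -0.6]
grip_width: 0.0182
grip_force: 34.9
```

```bash
python3 - <<'E'
from h import *
goto([.3893,-.0013,.2235],np.radians(-49.8),np.radians(25))
E
```

```text
t 7.4 pos [ 0.3886 -0.0038  0.2448] q [-0.2606  0.1114  1.762   0.2433  1.6293 -0.9886] F [ 0.201   0.0081 -0.6432] grip 0.01824765361822354 34.90590691566467
delta before-turn axes [-0.0076  0.0022  0.0199] after-turn axes [-0.0076  0.0022  0.0199] rot [ 0.0004  0.0027 -0.0037]
```

Emit:
crank_tcp(
  motion=[
    {"pos": [0,0.001,0.01]},
    {"pos": [0,0.001,0.01]},
    {},
    {},
  ],
)

```text
time_s: 7.8
ee_pos: [0.3846, 0.0046, 0.2274]
eef_rot: [3.142, -0.435, 2.271]
force: [-0.2, -0.2, -1.6]
grip_width: 0.0178
grip_force: 34.9
```

```bash
python3 - <<'E'
from h import *
from station import eyes
goto([.3893,-.0013,.2235],np.radians(-49.8),np.radians(25))
c=eyes.camera("scene");t=eyes.camera("top");pickle.dump((c,t),open("g3.pkl","wb"))
k=lambda c,x,y,w,h,s:cv2.resize(c["pixels"][y:y+h,x:x+w],None,fx=s,fy=s,interpolation=cv2.INTER_CUBIC)
cv2.imwrite("pics/g3.png",np.hstack([k(c,265,170,66,80,6),k(t,260,165,66,80,6)]))
E
```

```text
t 7.8 pos [0.3846 0.0046 0.2274] q [-0.2454  0.1168  1.7985  0.2491  1.5857 -0.987 ] F [-0.1732 -0.1647 -1.6287] grip 0.017756123077044956 34.90598201751709
delta before-turn axes [-0.0084 -0.0002  0.0003] after-turn axes [-0.0084 -0.0002  0.0003] rot [ 0.0007  0.0018 -0.0016]
```

View pics/g3.png

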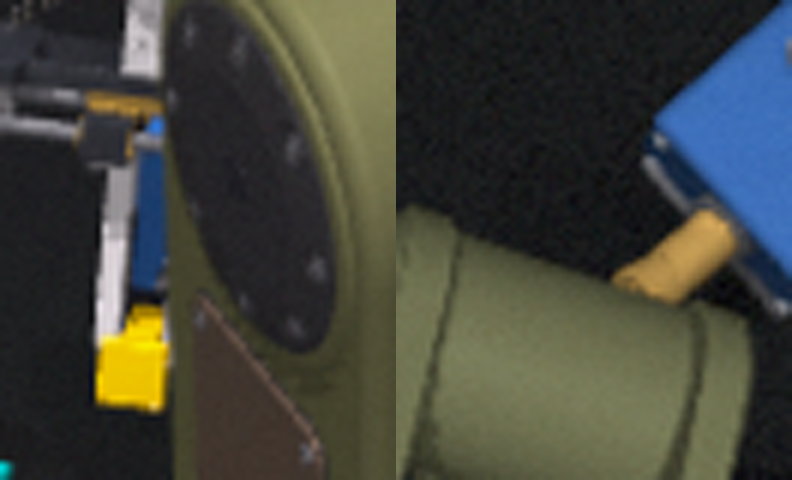

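The arm hides the tip in both views: the scene view shows only the yellow flange at (287,232), and the top view shows the tube at (305,209). The measured offsets say the rod is on the tube's axis, so I go in slowly and watch the force.

Emit:
crank_tcp(
  motion=[
    {"pos": [-0.015,0,0]},
    {"pos": [-0.015,0,0]},
    {"pos": [-0.015,0,0]},
    {"pos": [-0.01,0,0]},
    {"pos": [-0.005,0,0]},
    {"pos": [-0.005,0,0]},
    {"pos": [-0.005,0,0]},
  ],
)

```text
time_s: 8.6
ee_pos: [0.4258, -0.0445, 0.1979]
eef_rot: [3.141, -0.435, 2.27]
force: [-0.2, -0.1, -0.6]
grip_width: 0.0173
grip_force: 34.9
```

Emit:
crank_tcp(
  motion=[
    {"pos": [-0.004,0,0]},
    {"pos": [-0.004,0,0]},
    {"pos": [-0.004,0,0]},
    {},
  ],
)

```text
time_s: 9.0
ee_pos: [0.4328, -0.053, 0.1926]
eef_rot: [-3.141, -0.435, 2.27]
force: [-0.1, 0.2, -0.5]
grip_width: 0.018
grip_force: 34.9
```

```bash
python3 - <<'E'
from h import *
goto([.41856361,-.03587478,.20241737],np.radians(-49.8),np.radians(25))
E
```

```text
t 9.0 pos [ 0.4328 -0.053   0.1926] q [-0.3309  0.285   1.6815  0.2188  1.5547 -1.0754] F [-0.093   0.2165 -0.5295] grip 0.01799123270528388 34.90593194961548
delta before-turn axes [0.0243 0.0001 0.0004] after-turn axes [0.0243 0.0001 0.0005] rot [ 0.0011  0.0012 -0.0026]
```

Emit:
crank_tcp(
  motion=[
    {"pos": [-0.005,0,0]},
    {"pos": [-0.005,0,0]},
    {"pos": [-0.005,0,0]},
    {"pos": [-0.005,0,0]},
    {"pos": [-0.005,0,0]},
  ],
)

```text
time_s: 9.5
ee_pos: [0.4475, -0.0704, 0.182]
eef_rot: [-3.142, -0.435, 2.27]
force: [-0.8, -0.0, -0.1]
grip_width: 0.0177
grip_force: 34.9
```

Emit:
crank_tcp(
  motion=[
    {"pos": [-0.005,0,0]},
    {"pos": [-0.005,0,0]},
    {"pos": [-0.005,0,0]},
    {"pos": [-0.005,0,0]},
    {"pos": [-0.005,0,0]},
  ],
)

```text
time_s: 10.0
ee_pos: [0.4621, -0.0877, 0.1715]
eef_rot: [-3.142, -0.435, 2.27]
force: [-0.8, -0.0, -0.8]
grip_width: 0.0178
grip_force: 34.9
```

```bash
python3 -c "
from h import *
goto([.41856361,-.03587478,.20241737],np.radians(-49.8),np.radians(25))"
```

```text
t 10.0 pos [ 0.4621 -0.0877  0.1715] q [-0.373   0.3885  1.5946  0.203   1.5464 -1.117 ] F [-0.8354 -0.0099 -0.7651] grip 0.017791025909745687 34.90590691566467
delta before-turn axes [0.0744 0.     0.0005] after-turn axes [0.0744 0.0002 0.0006] rot [ 0.0011  0.0014 -0.0024]
```

Emit:
crank_tcp(
  motion=[
    {"pos": [-0.004,0,0]},
    {"pos": [-0.004,0,0]},
    {"pos": [-0.004,0,0]},
    {"pos": [-0.002,0,0]},
    {"pos": [-0.001,0,0]},
  ],
)

```text
time_s: 10.5
ee_pos: [0.4707, -0.098, 0.1653]
eef_rot: [-3.142, -0.435, 2.27]
force: [-0.7, 0.1, -1.7]
grip_width: 0.0176
grip_force: 34.9
```

Emit:
crank_tcp(
  motion=[
    {"pos": [-0.001,0,0]},
    {"pos": [-0.001,0,0]},
    {},
  ],
)

```text
time_s: 10.8
ee_pos: [0.4718, -0.0993, 0.1645]
eef_rot: [3.142, -0.435, 2.27]
force: [0.8, 0.3, -2.3]
grip_width: 0.0172
grip_force: 34.9
```

Emit:
crank_tcp(
  motion=[
    {"pos": [-0.001,0,0]},
    {"pos": [-0.001,0,0]},
    {},
  ],
)

```text
time_s: 11.1
ee_pos: [0.473, -0.1007, 0.1636]
eef_rot: [-3.142, -0.435, 2.27]
force: [0.5, 0.3, -0.6]
grip_width: 0.0174
grip_force: 34.9
```

Emit:
crank_tcp(
  motion=[
    {"pos": [-0.001,0,0]},
    {},
  ],
)

```text
time_s: 11.3
ee_pos: [0.4736, -0.1014, 0.1632]
eef_rot: [-3.142, -0.435, 2.27]
force: [0.3, 0.0, -0.2]
grip_width: 0.0178
grip_force: 34.9
```

Emit:
crank_tcp(
  motion=[
    {"pos": [-0.001,0,0]},
    {},
  ],
)

```text
time_s: 11.5
ee_pos: [0.4742, -0.1021, 0.1628]
eef_rot: [-3.142, -0.435, 2.27]
force: [0.5, 0.2, -0.9]
grip_width: 0.0181
grip_force: 34.9
```

Emit:
crank_tcp(
  motion=[
    {"pos": [-0.001,0,0]},
    {},
  ],
)

```text
time_s: 11.7
ee_pos: [0.4744, -0.1022, 0.1627]
eef_rot: [-3.142, -0.437, 2.27]
force: [-4.5, 3.8, 4.7]
grip_width: 0.0177
grip_force: 34.9
```

The collar has stopped at about 95 mm depth with roughly 7 N of resistance. Now I draw it out along the axis.

Emit:
crank_tcp(
  motion=[
    {},
    {"pos": [0.004,0,0]},
    {"pos": [0.008,0,0]},
    {"pos": [0.012,0,0]},
    {"pos": [0.012,0,0]},
    {"pos": [0.012,0,0]},
    {"pos": [0.012,0,0]},
    {"pos": [0.012,0,0]},
    {"pos": [0.012,0,0]},
  ],
)

```text
time_s: 12.6
ee_pos: [0.4251, -0.0437, 0.1983]
eef_rot: [3.141, -0.435, 2.27]
force: [-0.1, 0.2, -1.0]
grip_width: 0.0179
grip_force: 34.9
```

Emit:
crank_tcp(
  motion=[
    {"pos": [0.012,0,0]},
    {"pos": [0.012,0,0]},
    {"pos": [0.02,0,0]},
    {"pos": [0.02,0,0]},
    {"pos": [0.02,0,0]},
    {},
  ],
)

```text
time_s: 13.2
ee_pos: [0.3759, 0.015, 0.2343]
eef_rot: [3.14, -0.434, 2.272]
force: [0.1, -0.1, -0.5]
grip_width: 0.0175
grip_force: 34.9
```

```bash
python3 -c "
from h import *
goto([.5715,-.012,.124],0,0)"
```

```text
t 13.2 pos [0.3759 0.015  0.2343] q [-0.2277  0.0856  1.8157  0.2556  1.5937 -0.9682] F [ 0.1445 -0.0823 -0.5131] grip 0.017478124820653886 34.90606606006622
delta before-turn axes [-0.1795  0.132   0.0386] after-turn axes [-0.1956 -0.027   0.1103] rot [ 0.1898 -0.4052 -0.8562]
```

Emit:
crank_tcp(
  motion=[
    {"rotvec": [0,-0.145,0]},
    {"rotvec": [0,-0.145,0]},
    {"rotvec": [0,-0.145,0]},
    {"rotvec": [0,0,-0.145]},
    {"rotvec": [0,0,-0.145]},
    {"rotvec": [0,0,-0.145]},
    {"rotvec": [0,0,-0.145]},
    {"rotvec": [0,0,-0.145]},
    {"rotvec": [0,0,-0.145]},
    {},
  ],
)

```text
time_s: 14.2
ee_pos: [0.3768, 0.0137, 0.233]
eef_rot: [-3.141, -0.0, -3.141]
force: [-0.1, -0.3, -0.3]
grip_width: 0.0178
grip_force: 34.9
```

```bash
python3 -c "
from h import *
goto([.5715,-.012,.124],0,0)"
```

```text
t 14.2 pos [0.3768 0.0137 0.233 ] q [-0.0608 -0.1039  1.951  -0.0001  1.2948 -1.6321] F [-0.1388 -0.2507 -0.3271] grip 0.017812945074881736 34.90464270114899
delta before-turn axes [-0.1947 -0.0258  0.109 ] after-turn axes [-0.1947 -0.0257  0.109 ] rot [-0.0001 -0.0004  0.0005]
```

Emit:
crank_tcp(
  motion=[
    {"pos": [-0.02,-0.004,0]},
    {"pos": [-0.04,-0.006,0]},
    {"pos": [-0.045,-0.006,0]},
    {"pos": [-0.045,-0.006,0.01]},
    {"pos": [-0.03,-0.004,0.02]},
    {"pos": [-0.015,0,0.02]},
    {"pos": [0,0,0.02]},
    {"pos": [0,0,0.02]},
    {"pos": [0,0,0.015]},
    {"pos": [0,0,0.004]},
  ],
)

```text
time_s: 15.2
ee_pos: [0.571, -0.0126, 0.1221]
eef_rot: [3.141, -0.003, 3.136]
force: [-0.6, -0.0, -0.7]
grip_width: 0.0174
grip_force: 34.9
```

Emit:
crank_tcp(
  motion=[
    {},
    {},
    {},
  ],
)

```text
time_s: 15.5
ee_pos: [0.572, -0.0125, 0.1251]
eef_rot: [-3.141, 0.001, 3.139]
force: [0.1, -0.2, -0.7]
grip_width: 0.0178
grip_force: 34.9
```

```bash
python3 - <<'E'
from h import *
from station import eyes
goto([.5715,-.012,.124],0,0)
c=eyes.camera("scene");t=eyes.camera("top");pickle.dump((c,t),open("g4.pkl","wb"))
k=lambda c,x,y,w,h,s:cv2.resize(c["pixels"][y:y+h,x:x+w],None,fx=s,fy=s,interpolation=cv2.INTER_CUBIC)
cv2.imwrite("pics/g4.png",np.hstack([k(c,190,130,100,120,4),k(t,215,85,100,120,4)]))
print(proj(c,[.7,-.012,.11]),proj(t,[.7,-.012,.11]))
E
```

```text
t 15.5 pos [ 0.572  -0.0125  0.1251] q [-0.0859  0.4495  1.5663  0.      1.1245 -1.654 ] F [ 0.1385 -0.2222 -0.7267] grip 0.01781171748627928 34.90599811077118
delta before-turn axes [0.0005 0.0005 0.0011] after-turn axes [0.0005 0.0005 0.0011] rot [-0.0001  0.0014 -0.0027]
[[228.1884 190.7317]] [[257.2155 137.128 ]]
```

View pics/g4.png

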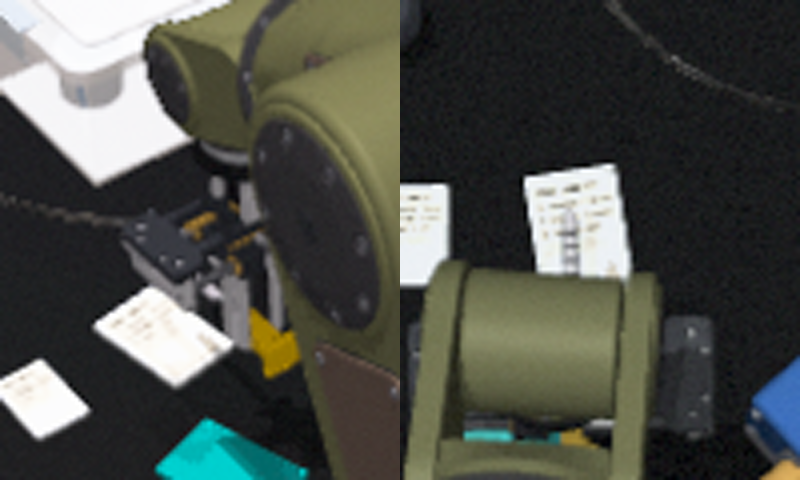

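The top view shows the tip at (257.5,137), which matches the prediction of (257.2,137.1) for the card's middle. The scene view shows the flange near (258,217). I'll check levelness from the flange and tidy up, looking for any disturbed bystanders.

```bash
python3 - <<'E'
from h import *
c,t=pickle.load(open("g4.pkl","rb"))
m=cv2.inRange(cv2.cvtColor(c["pixels"],cv2.COLOR_BGR2HSV),(20,120,80),(35,255,255));m[:190]=0;m[240:]=0;m[:,:240]=0;m[:,280:]=0
ys,xs=np.nonzero(m);print(xs.min(),xs.max(),ys.min(),ys.max(),"mean",xs.mean(),ys.mean())
s=[(-.07+.7-.095,-.012+a,.111+b) for a in(-.015,.015) for b in(-.015,.015)]
print("flange back corners",proj(c,s))
for z in(-.006,.006):print(z,proj(c,np.array(s)+[0,0,z]).mean(0))
S=pickle.load(open("scene0.pkl","rb"));T=pickle.load(open("top0.pkl","rb"))
d=cv2.absdiff(t["pixels"],T["pixels"]).max(2)
for n,b in(("timer",(325,240,358,272)),("beaker",(398,205,430,230)),("stain",(430,152,452,175)),("tray",(112,190,205,226))):
    x0,y0,x1,y1=b;print(n,(d[y0:y1,x0:x1]>40).sum())
E
```

```text
252 265 207 224 mean 257.8167938931298 215.9236641221374
flange back corners [[264.17250654 220.60358973]
 [263.99047931 213.59255449]
 [256.31234972 225.12377326]
 [256.02367223 218.11327022]]
-0.006 [260.17172973 220.7568769 ]
0.006 [260.07758535 217.95234379]
timer 0
beaker 0
stain 0
tray 78
```

```bash
python3 -c "
from station import ctrl
print(ctrl.hand_in())"
```

```text
the job is handed in; nothing more can be done
None
```

I picked the gauge rod out, slid it into the guide tube until its collar stopped (about 7 N), drew it right out, and handed the job in with the rod held as level as the cameras could show, tip over the middle of the larger white card and about 10 cm above it; the result was not reported back.

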